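# Spread a retaining ring over a roller axle

## Robot

A 6-joint arm with a two-finger parallel gripper is mounted at the origin on a cart in front of the work surface, level with it; the furniture and walls round the work are solid. World frame = base frame: x ahead of the robot, y to its left, z up, the work surface at z = 0. Lengths are in m, angles in degrees, forces in N, time in s.
With the tool pointing down it reaches from about 0.35 to 0.975 m from the base axis. Payload 7.1 kg.
Tool frame: the origin (TCP) lies at the very end of the fingers, on their centre line; the grasp point (between the pads) lies 19 mm behind it; z points along the fingers, y is the line along which they close (so a half turn about z gives the same grasp; the last joint's range is limited). The gripper opens to 88 mm and grips with 3 to 60 N. Pads are 20 mm wide; open, the fingers measure 115 mm over their backs; the gripper's body (75 mm by 178 mm) begins 61 mm behind the grasp point.
Start: joints at [-67.151, 24.242, 93.386, -0, 62.372, -1.089], TCP at [0.254, -0.571, 0.223] pointing down, gripper open.
Joint ranges: [-172.04, 172.04], [-51.8, 120.97], [4.93, 147.93], [-75.15, 255.16], [6.16, 154.13], [-145.62, 145.62]. Speed limits (degrees/s): [136.94, 136.94, 172.46, 180, 180, 180].

## Interface

Orientations are given as [roll, pitch, yaw] about the fixed x, y, z axes, in that order (R = Rz(yaw) Ry(pitch) Rx(roll)).
In Python, from rig import sense, grab_frame, job_done, regions_of gives the robot as it stands.
- The arm moves only by the tool jog_arm, never from a script. Its argument "targets" is a list of rows, each an object with "delta_pos": the shift along the tool's x, y, z in m, a list of three; "turn": the turn about the tool's z in degrees. In form: [{"delta_pos": [x, y, z], "turn": turn}, ...]. A call has 1 to 12 rows; each row shifts and turns the commanded pose from where the row before left it, along the tool's axes as they then stand; what a row does not reach is not made up. A row lasts 1/10 s, in which the tool goes at most 50 mm and 8.59 degrees, less where a joint would pass 70% of its speed; a pose out of reach is approached as far as the arm can. A call is refused whole if a number of a shift passes 0.05 or a number of a turn 8.59, either way. A call with a gripper value outside its range is refused whole. "fingers" is the finger opening in m, from 0 to 0.0878, set as the call begins (left out, the last holds). The fingers move at their own pace and stop on an object; "grip_force" is the grip in N (left out, the last holds). Time passes only in rows, so rows that do not move let the fingers close. It gives the time, the measured TCP pose, the force, the opening and the grip force at its end, in the units of the state.
- sense(): the state, without advancing time (a new reading comes with each control period).
- grab_frame(name): name is "scene" or "top" or "wrist"; returns a dict with "img" (420x560x3 uint8, red, green, blue), "K" (3x3 intrinsics, pixels), "rvec" (rotation vector, rad) and "tvec" (3), from world to camera coordinates, as OpenCV has them. Camera axes: x right, y down, z forward; pixel columns grow to the right and rows downward; lengths in m; the calibration is good to about 2 mm. A picture is of the moment at which its call begins. There is no depth.
- job_done(): hands the job in; it is judged then, once.
Trained networks look in a picture, given as the dict that the camera call returned (one of the last four; its "shot" number tells which), for a name from the list of things; names that differ only in an ending like _2 or _b are one class to them, and where a whole thing is asked for, a point or a joint stands for the part that bears it (a point fixed in the world has none). Each returns a list of dicts, best first, with "p" (0 to 1); they miss things now and then, are a little off and sometimes report something else, mostly with a low value. They report only what shows in the picture. A call takes as long as a camera call. They do not tell look-alikes from the thing itself.
- regions_of(picture, target): "mask" (420x560 bool, what is visible of it) and "uv" ([column, row] in pixels, amid what is visible of it).
The state is a dict: "clock": time; "joint_positions": joint angles; "qvel": joint speeds; "tau": joint torques, N m; "position": TCP position; "ee_rot": TCP orientation; "force": force on the tool from outside, world axes, zero at the start; "moment": the same for the moment, N m; "grip_width": finger opening in m; "gripper_force": force on a finger pad.
Only numpy, scipy, OpenCV 4.12 (cv2) and the standard library are available. Lean on these libraries where they do the work, as an engineer would, in place of code of your own. Each camera call takes 0.05 s, during which the arm holds its last target. There are 200 camera calls.

## Task

Take the retaining-ring pliers out of their stand by squeezing their two red handles together, which spreads the ring at their tips. Carry the ring to the axle with the orange hub, slide it gently down over the axle from above until it sits level with the groove just above the hub, and finish there while still holding the pliers upright with the ring fully spread round the groove; do not let go. Keep clear of the finished blue-hubbed axle and leave the timer, the bottle and the dish where they are.

Things in the scene. Friction and masses are not known exactly. Their poses are not given: they have to be found in the camera images.
- pliers_grip (a point): midway between the two red handles of the loose, upright pliers (150 g), at half their height; z up, y from handle to handle (squeeze along y). Handles: 14 mm wide along x, 40 mm tall, 52 mm over both at rest, 44 mm fully squeezed (firm stop, faces then upright and parallel; spring about 10 N). A 60 mm pin block along x, 37 mm below, rests in the stand: lift straight up
- ring (a point): centre of the dark two-part ring (3 mm round wire, half on each jaw tip), 97 mm straight below pliers_grip, rigid with it, same axes. Inside diameter 14 mm closed; a full squeeze moves each half 6.6 mm outward along y, so a 16 mm axle passes with about 3 mm to spare all round
- lever_l (a joint): angle of a plier lever (the other mirrors it): 0 = ring closed (at rest), 0.11 rad = handles fully squeezed, ring fully spread
- ring_pliers: the pliers as a whole; origin on the pivot, 37 mm below pliers_grip and 60 mm above the ring's centre; z up, y from handle to handle
- stand: fixed grey pliers stand, foot 96 x 74 mm, two posts 32 mm wide with notched tops, 90 mm high; origin at the centre of its underside; x, y axes as those of the pliers in it
- groove (a point): centre of the brass-coloured groove (4 mm wide, 13 mm diameter) on the bare upright axle's centre line, 47 mm above the table. The steel axle above it is 16 mm in diameter, its chamfered tip 24 mm above this point. The orange hub's flat top (24 mm diameter) is 2 mm below this point: a ring resting lightly on it is also level with the groove
- bare_axle: fixed pedestal of that axle: round aluminium foot 80 mm in diameter, orange hub; origin at the centre of its underside, z up; 71 mm tall in all
- done_axle: fixed pedestal of the same shape with a blue hub, whose black ring is already fitted: not to be touched; origin at the centre of its underside
- timer: white timer with coloured keys, 60 x 66 x 17 mm, loose; origin under its centre
- white_bottle: small white bottle, 50 mm in diameter, 84 mm tall, loose; origin under its centre
- dish: small clear round dish, 60 mm in diameter, 16 mm tall, loose; origin under its centre
Mind the look-alikes: they are no part of the job. What is shaped like the bare_axle but pink is not meant.

How it is judged:
By the outcome, as a careful person would: the job done as asked, in the order asked, and still so for the second after the job is handed in, while the arm keeps its last pose, push and grip.
It also fails if it takes over 38 s, if anything falls off the work surface, if the arm or the gripper's body presses on something with over 40 N, if the wrist force passes 120 N, or if a joint passes its speed limit or range.

## Working session

There is one attempt and no reset: what is moved stays moved. The work goes in short steps, Python scripts to look and compute and a tool call to move; the robot and the scene stay as the last step left them, time stands still between calls to the robot, and variables do not carry over. Pictures are saved under pics/ and viewed, at most 11 in all, crops included, and the job is handed in when it is done.

Besides the shell and the picture viewer there is one more tool, called after "Call:" as name([rows], argument=value, ...), one row to a line, values as JSON. jog_arm: Moves the arm, as the interface text tells. Its arguments: {"type":"object","properties":{"targets":{"type":"array"},"fingers":{"type":"number"},"grip_force":{"type":"number"}},"required":["targets"]}

```bash
mkdir -p pics; cat > h.py <<'E'
import numpy as np,cv2
from rig import sense,grab_frame,job_done,regions_of
def save(f,n): cv2.imwrite('pics/'+n,f['img'][:,:,::-1])
def px(f,P):
    return cv2.projectPoints(np.array(P,float).reshape(-1,3),f['rvec'],f['tvec'],f['K'],None)[0].reshape(-1,2)
def at_z(f,uv,z):
    R=cv2.Rodrigues(f['rvec'])[0];t=f['tvec'].reshape(3)
    d=R.T@np.linalg.inv(f['K'])@np.array([uv[0],uv[1],1.]);c=-R.T@t
    return c+d*(z-c[2])/d[2]
E
python3 - <<'E'
from h import *
print({k:np.round(v,3) for k,v in sense().items()})
ims=[]
for n in ['top','scene']:
    f=grab_frame(n);save(f,n+'0.png')
    R=cv2.Rodrigues(f['rvec'])[0];print(n,-R.T@f['tvec'].reshape(3),f['K'][0,0])
    for t,z in [('ring_pliers',.09),('stand',.0),('bare_axle',.02),('done_axle',.02),('timer',.017),('white_bottle',.084),('dish',.01)]:
        for r in regions_of(f,t)[:4]: print(t,round(r['p'],2),np.round(r['uv']),r['mask'].sum(),at_z(f,r['uv'],z).round(3))
E
```

```text
{'clock': np.float64(0.0), 'joint_positions': array([-67.153,  24.284,  93.431,  -0.   ,  62.372,  -1.09 ]), 'qvel': array([ 0.027,  0.057, -0.119, -0.079,  0.029,  0.013]), 'tau': array([ 1.0000e-03, -5.4463e+01, -2.7367e+01,  6.4000e-02,  2.3000e-02,
       -0.0000e+00]), 'position': array([ 0.253, -0.571,  0.222]), 'ee_rot': array([-1.79913e+02, -2.00000e-03,  2.39370e+01]), 'force': array([ 0.352, -0.274,  0.685]), 'moment': array([-0.006, -0.038, -0.025]), 'gripper_force': np.float64(0.0), 'grip_width': np.float64(0.088)}
top [0.3457053  0.23173571 1.05158268] 434.89526903809553
ring_pliers 0.8 [406. 264.] 351 [ 0.465 -0.036  0.09 ]
stand 0.83 [386. 274.] 908 [ 0.448 -0.015  0.   ]
stand 0.29 [400. 266.] 358 [ 0.47  -0.048  0.   ]
bare_axle 0.89 [156. 236.] 851 [0.485 0.543 0.02 ]
bare_axle 0.68 [214. 190.] 757 [0.612 0.418 0.02 ]
bare_axle 0.55 [247. 251.] 818 [0.47  0.323 0.02 ]
done_axle 0.7 [406. 267.] 421 [ 0.468 -0.057  0.02 ]
done_axle 0.62 [305. 244.] 876 [0.498 0.186 0.02 ]
timer 0.87 [325. 192.] 644 [0.632 0.148 0.017]
white_bottle 0.95 [205. 234.] 462 [0.492 0.415 0.084]
white_bottle 0.73 [404. 266.] 333 [ 0.46  -0.033  0.084]
dish 0.55 [379. 187.] 467 [0.661 0.014 0.01 ]
scene [0.06415353 0.79251445 0.54567293] 390.9794707067944
ring_pliers 0.57 [378. 177.] 232 [ 0.473 -0.048  0.09 ]
ring_pliers 0.46 [281. 216.] 415 [0.54  0.254 0.09 ]
stand 0.8 [375. 203.] 980 [ 0.479 -0.065  0.   ]
bare_axle 0.8 [194. 333.] 1562 [0.482 0.548 0.02 ]
bare_axle 0.64 [285. 273.] 1069 [0.464 0.329 0.02 ]
bare_axle 0.64 [200. 266.] 967 [0.615 0.426 0.02 ]
bare_axle 0.36 [237. 282.] 1086 [0.519 0.411 0.02 ]
done_axle 0.94 [312. 236.] 809 [0.501 0.19  0.02 ]
timer 0.94 [279. 213.] 407 [0.628 0.161 0.017]
white_bottle 0.94 [241. 278.] 1068 [0.466 0.446 0.084]
dish 0.75 [302. 193.] 243 [0.658 0.029 0.01 ]
```

View pics/top0.png

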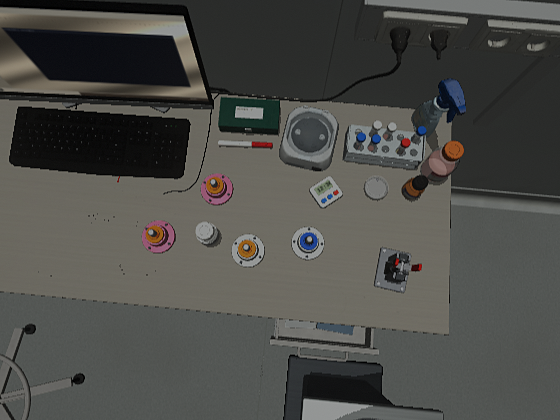

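View pics/scene0.png

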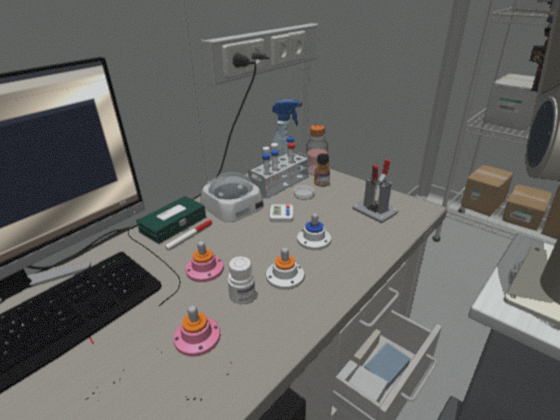

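The bare axle is the aluminium-foot, orange-hub one at about (247,250) in the top view. The two pink-footed ones are decoys, and the stand with the pliers is at about (393,268). I'll move above the stand.

Call:
jog_arm([
  {"delta_pos":[0.03,-0.032,-0.02],"turn":0},
  {"delta_pos":[0.033,-0.034,-0.01],"turn":0},
  {"delta_pos":[0.033,-0.034,-0.01],"turn":0},
  {"delta_pos":[0.033,-0.034,-0.01],"turn":0},
  {"delta_pos":[0.033,-0.034,-0.01],"turn":0},
  {"delta_pos":[0.033,-0.034,-0.01],"turn":0},
  {"delta_pos":[0.033,-0.034,-0.01],"turn":0},
  {"delta_pos":[0.033,-0.034,0],"turn":0},
  {"delta_pos":[0.033,-0.034,0],"turn":0},
  {"delta_pos":[0.033,-0.034,0],"turn":0},
  {"delta_pos":[0.033,-0.034,0],"turn":0},
  {"delta_pos":[0.02,-0.02,0],"turn":0},
])

```text
clock: 2.0
position: [0.4424, -0.056, 0.303]
ee_rot: [180.0, -0.1, 24.0]
force: [-1.2, -0.3, -0.1]
grip_width: 0.0878
gripper_force: 0.0
```

```bash
python3 - <<'E'
from h import *
s=sense();print(s['position'],s['ee_rot'],s['clock'])
f=grab_frame('wrist');save(f,'w1.png')
R=cv2.Rodrigues(f['rvec'])[0];print(-R.T@f['tvec'].reshape(3),R)
for t in ['ring_pliers','stand','bare_axle']:
    for r in regions_of(f,t)[:2]: print(t,r['p'],r['uv'],r['mask'].sum(),at_z(f,r['uv'],.09))
E
```

```text
[ 0.44244859 -0.05600748  0.30302998] [ 1.79995103e+02 -5.70670918e-02  2.40433091e+01] 2.0
[ 0.51416983 -0.0240391   0.46487964] [[ 4.07301208e-01 -9.13293701e-01  5.84200999e-04]
 [-8.75382932e-01 -3.90211613e-01  2.85376279e-01]
 [-2.60404396e-01 -1.16745503e-01 -9.58415379e-01]]
ring_pliers 0.59 [257.3, 150.9] 1894 [ 0.45533296 -0.02929476  0.09      ]
stand 0.69 [259.9, 126.3] 3179 [ 0.47848819 -0.02213853  0.09      ]
bare_axle 0.65 [4.7, 11.3] 273 [0.4783655  0.22783173 0.09      ]
```

View pics/w1.png

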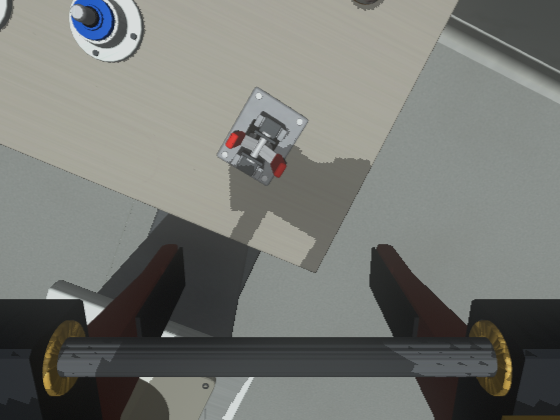

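The wrist view shows the stand at about (263,137), its screws at (259,96), (300,121), (264,179) and (224,155), and the red handles at about (235,139) and (279,164). Next I'll triangulate the red handles.

```bash
cat >> h.py <<'E'
def reds(f,c,r):
    h=cv2.cvtColor(f['img'],cv2.COLOR_RGB2HSV)
    m=(((h[...,0]<6)|(h[...,0]>174))&(h[...,1]>150)&(h[...,2]>70)).astype(np.uint8)
    k=np.zeros_like(m);cv2.circle(k,tuple(int(v) for v in c),int(r),1,-1);m&=k
    n,l,st,ce=cv2.connectedComponentsWithStats(m)
    o=sorted([(st[i,4],ce[i].round(1).tolist(),st[i,:4].tolist()) for i in range(1,n) if st[i,4]>8],reverse=True)
    return o
def tri(obs):
    A=[];b=[]
    for f,uv in obs:
        R=cv2.Rodrigues(f['rvec'])[0];t=f['tvec'].reshape(3)
        d=R.T@np.linalg.inv(f['K'])@np.array([uv[0],uv[1],1.]);d/=np.linalg.norm(d);c=-R.T@t
        M=np.eye(3)-np.outer(d,d);A.append(M);b.append(M@c)
    return np.linalg.lstsq(np.vstack(A),np.hstack(b),rcond=None)[0]
E
python3 - <<'E'
from h import *
F={n:grab_frame(n) for n in ['top','scene','wrist']}
C={'top':((406,264),25),'scene':((380,175),28),'wrist':((257,151),45)}
for n in F: print(n,reds(F[n],*C[n]))
f=F['wrist']
sc=np.array([at_z(f,u,.010) for u in [(259,96),(300,121),(264,179),(224,155)]])
print(sc.round(4),sc.mean(0),[np.linalg.norm(sc[i]-sc[i-1]) for i in range(4)])
d=(sc[0]+sc[1]-sc[2]-sc[3]);print('stand yaw',np.degrees(np.arctan2(d[1],d[0])))
E
```

```text
top [(np.int32(20), [396.6, 261.4], [395, 258, 4, 7])]
scene [(np.int32(44), [385.7, 166.5], [383, 160, 6, 14]), (np.int32(15), [374.9, 167.1], [373, 165, 5, 6])]
wrist [(np.int32(111), [228.1, 137.4], [223, 130, 12, 16]), (np.int32(97), [276.4, 166.8], [271, 160, 12, 15])]
[[ 0.5011 -0.0108  0.01  ]
 [ 0.4946 -0.0662  0.01  ]
 [ 0.4131 -0.0551  0.01  ]
 [ 0.4208  0.0009  0.01  ]] [ 0.45737869 -0.03279824  0.01      ] [np.float64(0.08114959303949211), np.float64(0.055745815045044805), np.float64(0.08224820500540372), np.float64(0.05657302173497372)]
stand yaw -8.048502296762306
```

Call:
jog_arm([
  {"delta_pos":[0.012,-0.0075,0.02],"turn":0},
  {"delta_pos":[0.011,-0.0075,0.02],"turn":0},
  {"delta_pos":[0,0,0.02],"turn":8},
  {"delta_pos":[0,0,0.02],"turn":8},
  {"delta_pos":[0,0,0],"turn":8},
  {"delta_pos":[0,0,0],"turn":8},
  {"delta_pos":[0,0,0],"turn":0},
  {"delta_pos":[0,0,0],"turn":0},
])

```text
clock: 3.15
position: [0.4567, -0.0365, 0.2228]
ee_rot: [180.0, -0.0, -7.9]
force: [-0.3, 1.1, 0.4]
grip_width: 0.0877
gripper_force: 0.0
```

```bash
python3 - <<'E'
from h import *
s=sense();print(s['position'],s['ee_rot'],s['clock'],s['joint_positions'])
f=grab_frame('wrist');g=grab_frame('scene')
uv=px(f,[0.457,-.033,.12])[0];print(uv)
r=reds(f,uv,110);print(r);q=reds(g,(380,175),28);print(q)
print(px(g,[[0.457,-.033,.12]]))
cv2.imwrite('pics/w2.png',np.hstack([cv2.resize(f['img'][0:300,130:430],(400,400)),cv2.resize(g['img'][145:225,340:420],(400,400),interpolation=cv2.INTER_NEAREST)])[:,:,::-1])
E
```

```text
[ 0.45674622 -0.03651759  0.22277472] [ 1.79996445e+02 -9.67845653e-03 -7.93140997e+00] 3.15 [-6.05674465e+00  1.00653233e+01  1.13776990e+02 -4.65915984e-03
  5.61481300e+01  9.18772607e+01]
[271.7916706  204.53468328]
[(np.int32(168), [300.3, 209.5], [296, 201, 10, 19]), (np.int32(139), [229.5, 210.4], [226, 202, 8, 18])]
[(np.int32(43), [385.9, 166.1], [383, 160, 6, 14]), (np.int32(11), [374.7, 167.4], [373, 166, 4, 5])]
[[381.63242869 169.72717892]]
```

View pics/w2.png

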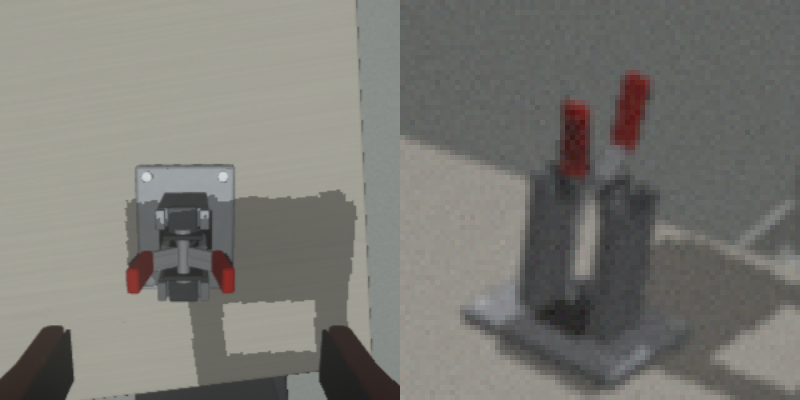

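```bash
python3 - <<'E'
from h import *
f=grab_frame('wrist');g=grab_frame('scene')
a=tri([(f,(300.8,210)),(g,(387,160.5))]);b=tri([(f,(229.3,210.8)),(g,(375.3,165.8))])
print(a,b,(a+b)/2,np.linalg.norm(a-b))
for z in (.12,.13,.135,.14,.145,.15):
  A,B=at_z(f,(301,210),z),at_z(f,(229.5,210.5),z);d=B-A
  print(z,(A+B)/2,np.linalg.norm(d),np.degrees(np.arctan2(-d[0],d[1])), np.linalg.norm(at_z(f,(306,210),z)-at_z(f,(226,210),z)))
sc=np.array([at_z(f,(130+u*.75,v*.75),.010) for u,v in [(147,177),(223,177)]]);print(sc)
print(np.degrees(np.arctan2(*(sc[0]-sc[1])[[0,1]]))*-1)
E
```

```text
[ 0.45567817 -0.05289053  0.13835732] [ 0.46185981 -0.00468044  0.13944432] [ 0.45876899 -0.02878548  0.13890082] 0.048616944402479004
0.12 [ 0.45339333 -0.02728462  0.12      ] 0.05262394951388015 -7.55155720734382 0.05886301473415874
0.13 [ 0.4564659  -0.02803513  0.13      ] 0.05063550789576588 -7.551557207343798 0.05663882462022207
0.135 [ 0.45800218 -0.02841039  0.135     ] 0.04964128708670875 -7.55155720734385 0.05552672956325373
0.14 [ 0.45953847 -0.02878565  0.14      ] 0.04864706627765162 -7.551557207343838 0.0544146345062854
0.145 [ 0.46107475 -0.0291609   0.145     ] 0.04765284546859449 -7.551557207343825 0.05330253944931708
0.15 [ 0.46261103 -0.02953616  0.15      ] 0.046658624659537365 -7.551557207343881 0.05219044439234873
[[ 0.50185482 -0.00647648  0.01      ]
 [ 0.49410085 -0.06187532  0.01      ]]
-7.967717876656174
```

Call:
jog_arm([
  {"delta_pos":[0.0012,-0.004,0.015],"turn":0},
  {"delta_pos":[0,-0.004,0.02],"turn":0},
  {"delta_pos":[0,0,0.02],"turn":0},
  {"delta_pos":[0,0,0.02],"turn":0},
  {"delta_pos":[0,0,0.02],"turn":0},
  {"delta_pos":[0,0,0.015],"turn":0},
  {"delta_pos":[0,0,0.01],"turn":0},
  {"delta_pos":[0,0,0],"turn":0},
  {"delta_pos":[0,0,0],"turn":0},
  {"delta_pos":[0,0,0],"turn":0},
])

```text
clock: 4.35
position: [0.4597, -0.028, 0.1034]
ee_rot: [-180.0, -0.1, -8.1]
force: [-0.2, -0.9, -0.6]
grip_width: 0.0881
gripper_force: 0.0
```

```bash
python3 - <<'E'
from h import *
f=grab_frame('wrist');g=grab_frame('scene');print(sense()['position'])
cv2.imwrite('pics/w3.png',np.hstack([cv2.resize(f['img'][100:400,130:430],(400,400)),cv2.resize(g['img'][125:225,320:420],(400,400),interpolation=cv2.INTER_NEAREST)])[:,:,::-1])
E
```

```text
[ 0.45965782 -0.02800008  0.10339487]
```

View pics/w3.png

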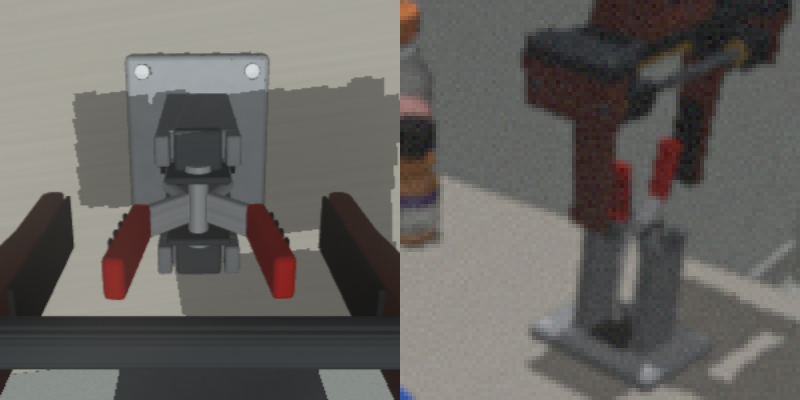

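The handles sit centred between the open fingers, at crop columns 103 and 295 with the fingers at 72 and 320, and the finger tips are level with the handles' lower ends. Now squeeze.

Call:
jog_arm([
  {"delta_pos":[0,0,0],"turn":0},
  {"delta_pos":[0,0,0],"turn":0},
  {"delta_pos":[0,0,0],"turn":0},
  {"delta_pos":[0,0,0],"turn":0},
  {"delta_pos":[0,0,0],"turn":0},
  {"delta_pos":[0,0,0],"turn":0},
  {"delta_pos":[0,0,0],"turn":0},
  {"delta_pos":[0,0,0],"turn":0},
], fingers=0.036, grip_force=35)

```text
clock: 5.25
position: [0.4597, -0.0285, 0.1037]
ee_rot: [180.0, -0.1, -8.0]
force: [-2.3, -3.5, 13.0]
grip_width: 0.0432
gripper_force: 35.0
```

Call:
jog_arm([
  {"delta_pos":[0,0,-0.003],"turn":0},
  {"delta_pos":[0,0,-0.006],"turn":0},
  {"delta_pos":[0,0,-0.01],"turn":0},
  {"delta_pos":[0,0,-0.015],"turn":0},
  {"delta_pos":[0,0,-0.02],"turn":0},
  {"delta_pos":[0,0,-0.025],"turn":0},
  {"delta_pos":[0,0,-0.025],"turn":0},
  {"delta_pos":[0,0,-0.02],"turn":0},
  {"delta_pos":[0,0,-0.01],"turn":0},
  {"delta_pos":[0,0,-0.004],"turn":0},
  {"delta_pos":[0,0,0],"turn":0},
  {"delta_pos":[0,0,0],"turn":0},
])

```text
clock: 6.45
position: [0.4585, -0.0279, 0.2398]
ee_rot: [180.0, 0.1, -8.1]
force: [0.3, -0.1, -2.6]
grip_width: 0.0432
gripper_force: 35.0
```

```bash
python3 - <<'E'
from h import *
g=grab_frame('scene');t=grab_frame('top');s=sense();print(s['position'],s['grip_width'],s['force'],s['moment'])
for n,F in (('scene',g),('top',t)):
  for r in regions_of(F,'ring')[:2]: print(n,r['p'],r['uv'],r['mask'].sum())
  for r in regions_of(F,'bare_axle')[:4]: print(n,r['p'],r['uv'],at_z(F,r['uv'],.03))
print(px(g,[s['position']+[0,0,.019-.097]]))
a,b=g['img'][80:230,310:460],t['img'][220:280,215:275]
cv2.imwrite('pics/w4.png',np.hstack([cv2.resize(a,(400,400),interpolation=2),cv2.resize(b,(400,400),interpolation=2)])[:,:,::-1])
E
```

```text
[ 0.45848584 -0.0278924   0.23968074] 0.04286419333217117 [-0.13180472  0.23147777 -1.83795946] [ 0.04417595 -0.03692656 -0.03447889]
scene 0.62 [386.8, 127.5] 414
scene 0.91 [196.4, 333.7] [0.47014154 0.55060442 0.03      ]
scene 0.69 [286.0, 272.1] [0.45695077 0.33494739 0.03      ]
scene 0.59 [200.6, 266.1] [0.60316189 0.43372367 0.03      ]
top 0.51 [419.5, 273.8] 51
top 0.95 [155.9, 235.3] [0.48516249 0.54066952 0.03      ]
top 0.63 [218.9, 185.4] [0.62137954 0.40699191 0.03      ]
top 0.6 [247.4, 248.7] [0.47376636 0.32085402 0.03      ]
[[382.13859364 154.67690097]]
```

View pics/w4.png

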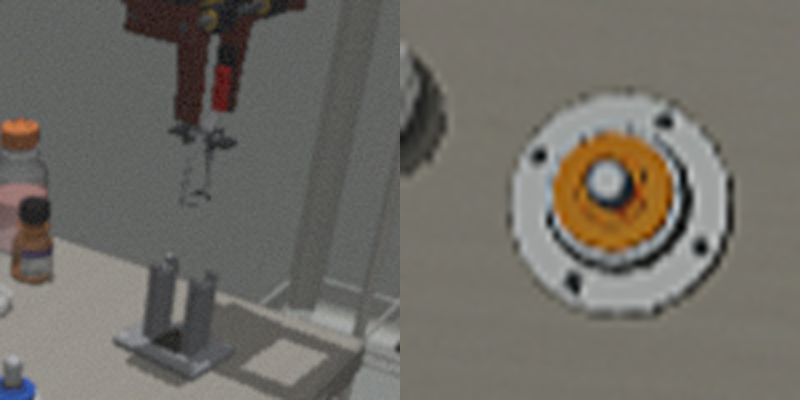

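Pliers are lifted clear: ring near scene pixel (383,152), stand empty. The bare axle's foot is centred near top pixel (248,250.6) and its tip near (246.5,247.5). I'll carry the ring over to it.

Call:
jog_arm([
  {"delta_pos":[-0.0012,-0.01,0],"turn":0},
  {"delta_pos":[-0.0023,-0.02,0],"turn":0},
  {"delta_pos":[-0.0035,-0.03,0],"turn":0},
  {"delta_pos":[-0.0046,-0.04,0],"turn":0},
  {"delta_pos":[-0.0046,-0.04,0],"turn":0},
  {"delta_pos":[-0.0046,-0.04,0],"turn":0},
  {"delta_pos":[-0.0046,-0.04,0],"turn":0},
  {"delta_pos":[-0.0046,-0.04,0],"turn":0},
  {"delta_pos":[-0.0046,-0.04,0],"turn":0},
  {"delta_pos":[-0.0034,-0.03,0],"turn":0},
  {"delta_pos":[-0.002,-0.018,0],"turn":0},
  {"delta_pos":[0,0,0],"turn":0},
])

```text
clock: 7.95
position: [0.468, 0.3243, 0.2404]
ee_rot: [-180.0, 0.0, -7.9]
force: [0.5, -0.1, -1.6]
grip_width: 0.0429
gripper_force: 35.0
```

Call:
jog_arm([
  {"delta_pos":[0,0,0],"turn":0},
  {"delta_pos":[0,0,0],"turn":0},
  {"delta_pos":[0,0,0],"turn":0},
])

```text
clock: 8.25
position: [0.4684, 0.321, 0.2408]
ee_rot: [180.0, 0.0, -8.1]
force: [0.8, 0.2, -1.4]
grip_width: 0.0434
gripper_force: 35.0
```

```bash
python3 - <<'E'
from h import *
w=grab_frame('wrist');g=grab_frame('scene');t=grab_frame('top');s=sense();print(s['position'],s['ee_rot'],s['grip_width'])
print('top foot',[at_z(t,(248,250.6),z) for z in (.004,.01)],'tip',at_z(t,(246.5,247.5),.071))
P=[s['position'][0],s['position'][1],0.]
print('px of ring,tip wrist/scene',[px(F,[s['position']+[0,0,-.078],P+np.array([0,0,.071])]).round(1).tolist() for F in (w,g)])
a,b=w['img'][60:360,130:430],g['img'][160:310,210:360]
cv2.imwrite('pics/w5.png',np.hstack([cv2.resize(a,(400,400),interpolation=2),cv2.resize(b,(400,400),interpolation=2)])[:,:,::-1])
E
```

```text
[0.46849814 0.3215061  0.24083954] [-1.79994560e+02 -7.27995036e-03 -8.12518483e+00] 0.04324590579043589
top foot [array([0.47256679, 0.32116926, 0.004     ]), array([0.4718402 , 0.32065703, 0.01      ])] tip [0.47115568 0.3196098  0.071     ]
px of ring,tip wrist/scene [[[275.9, 214.7], [276.0, 183.0]], [[285.5, 211.0], [285.8, 250.4]]]
```

View pics/w5.png

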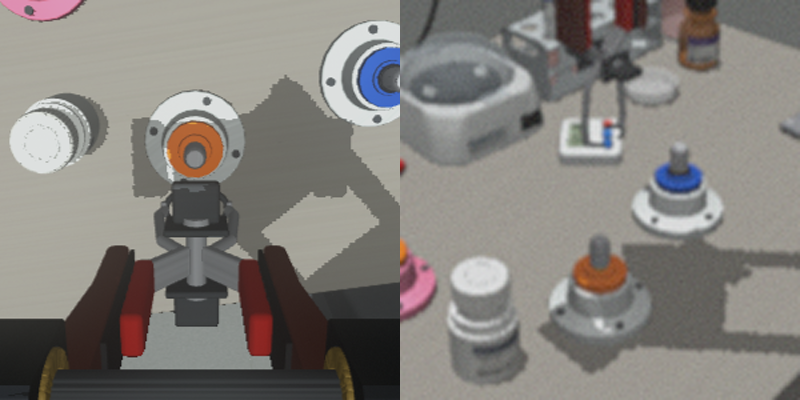

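The axle tip appears at about crop (195,162) in the wrist view and about (285,249.5) in the scene, close to the projection of the TCP. I'll lower the ring to just above the tip and measure numerically.

Call:
jog_arm([
  {"delta_pos":[0,0,0.01],"turn":0},
  {"delta_pos":[0,0,0.018],"turn":0},
  {"delta_pos":[0,0,0.018],"turn":0},
  {"delta_pos":[0,0,0.015],"turn":0},
  {"delta_pos":[0,0,0.005],"turn":0},
  {"delta_pos":[0,0,0],"turn":0},
  {"delta_pos":[0,0,0],"turn":0},
  {"delta_pos":[0,0,0],"turn":0},
])

```text
clock: 9.2
position: [0.4688, 0.3225, 0.1755]
ee_rot: [-179.9, -0.1, -8.1]
force: [0.1, -0.1, -0.8]
grip_width: 0.0433
gripper_force: 35.0
```

```bash
python3 - <<'E'
from h import *
w=grab_frame('wrist');g=grab_frame('scene');s=sense();p=s['position'];print(p,s['ee_rot'],s['grip_width'])
W=cv2.resize(w['img'][60:270,195:355],None,fx=2.5,fy=2.5,interpolation=2)   # 400x525
G=cv2.resize(g['img'][190:295,245:325],None,fx=5,fy=5,interpolation=0) # 400x525
def dot(I,q,x0,y0,k,c): cv2.circle(I,(int((q[0]-x0+.5)*k),int((q[1]-y0+.5)*k)),3,c,-1)
A=np.array([p[0],p[1],0.])
for P,c in ((p+[0,0,-.078],(255,0,255)),(A+[0,0,.071],(0,255,0)),(A+[0,0,.045],(0,255,255))):
  q=px(g,P)[0];dot(G,q,245,190,5,c);q2=px(w,P)[0];dot(W,q2,195,60,2.5,c);print(q.round(1),q2.round(1))
cv2.imwrite('pics/w6.png',np.hstack([W,G])[:,:,::-1])
for n,F,(x0,x1,y0,y1) in (('w',w,(195,355,60,270)),('g',g,(245,325,190,295))):
  h=cv2.cvtColor(F['img'],cv2.COLOR_RGB2HSV)[y0:y1,x0:x1]
  m=((h[...,0]>5)&(h[...,0]<20)&(h[...,1]>150)).astype(np.uint8)
  n_,l,st,ce=cv2.connectedComponentsWithStats(m);i=1+st[1:,4].argmax();print(n,st[i]+[x0,y0,0,0,0],ce[i]+[x0,y0])
E
```

```text
[0.4687136  0.32248292 0.17541949] [-1.79946921e+02 -6.01200240e-02 -8.06071667e+00] 0.04284475644427868
[285.3 239.7] [276.8 215. ]
[285.4 250.5] [276.8 203.8]
[285.5 260.8] [276.8 194.6]
w [ 253  164   51   41 1145] [278.14672489 181.09694323]
g [276 256  19  13 162] [284.74074074 262.87037037]
```

View pics/w6.png

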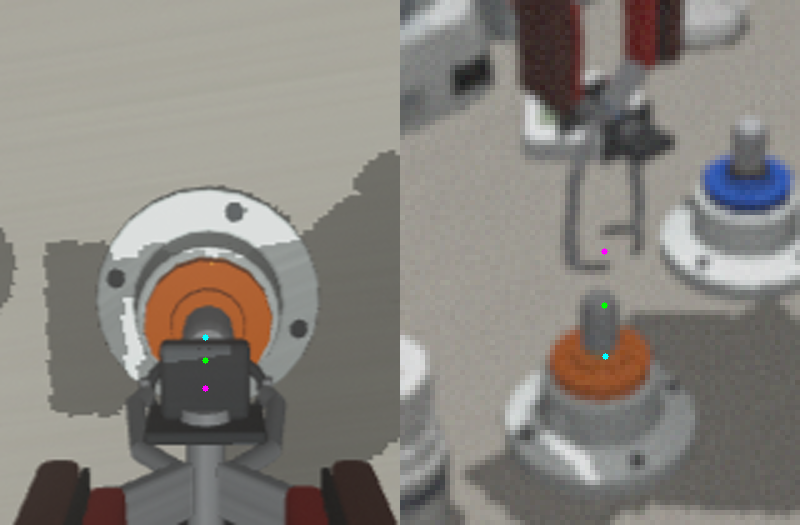

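```bash
python3 - <<'E'
from h import *
w=grab_frame('wrist');g=grab_frame('scene');t=grab_frame('top');p=sense()['position'];print(p)
print('tip tri',tri([(t,(246.5,247.5)),(g,(284.4,249.6))]))
print('scene tip@.071',at_z(g,(284.4,249.6),.071))
print('scene right vec',cv2.Rodrigues(g['rvec'])[0][0])
for z in (.004,.007,.010):
  e=at_z(w,(277.6,134.3),z);l=at_z(w,(233.3,180),z);r=at_z(w,(321.8,180),z);print(z,'foot from +x edge',e-[.04*np.cos(np.radians(-8)),.04*np.sin(np.radians(-8)),0],'width',np.linalg.norm(l-r))
# scene: foot ellipse cols 505..695 crop, bottom rows
for z in (.004,.007,.01):
  print('scene foot col centre', at_z(g,(245+200/5-.5,190+418/5-.5),z))
E
```

```text
[0.46848473 0.32233646 0.1751034 ]
tip tri [0.47207349 0.32023361 0.07017482]
scene tip@.071 [0.47228568 0.32144058 0.071     ]
scene right vec [-0.75448228 -0.65618885 -0.01314087]
0.004 foot from +x edge [0.47204229 0.32123112 0.004     ] width 0.0800824576072982
0.007 foot from +x edge [0.47235549 0.32119143 0.007     ] width 0.07936158910499674
0.01 foot from +x edge [0.4726687  0.32115175 0.01      ] width 0.07864072060269536
scene foot col centre [0.47709729 0.31633557 0.004     ]
scene foot col centre [0.47481024 0.31897284 0.007     ]
scene foot col centre [0.4725232 0.3216101 0.01     ]
```

Call:
jog_arm([
  {"delta_pos":[0.002,0.0003,0.004],"turn":0},
  {"delta_pos":[0.002,0.0004,0.006],"turn":0},
  {"delta_pos":[0,0,0.006],"turn":0},
  {"delta_pos":[0,0,0.002],"turn":0},
  {"delta_pos":[0,0,0],"turn":0},
  {"delta_pos":[0,0,0],"turn":0},
  {"delta_pos":[0,0,0],"turn":0},
])

```text
clock: 10.15
position: [0.4723, 0.3211, 0.1568]
ee_rot: [-180.0, -0.0, -8.1]
force: [1.1, -0.1, -2.4]
grip_width: 0.0432
gripper_force: 35.0
```

```bash
python3 - <<'E'
from h import *
w=grab_frame('wrist');g=grab_frame('scene');s=sense();p=s['position'];print(p,s['ee_rot'],s['force'])
W=cv2.resize(w['img'][140:240,230:330],(400,400),interpolation=2)
G=cv2.resize(g['img'][215:275,255:315],(400,400),interpolation=0)
for P in (p+[0,0,-.078],[p[0],p[1],.071]): print(px(g,P).round(1),px(w,P).round(1))
cv2.imwrite('pics/w7.png',np.hstack([W,G])[:,:,::-1])
E
```

```text
[0.47229704 0.32107693 0.15692832] [-1.79983014e+02 -2.01775469e-02 -8.05777955e+00] [ 0.03592688 -0.13914492 -1.324931  ]
[[284.5 246.3]] [[276.6 214.8]]
[[284.5 249.5]] [[276.6 211.2]]
```

View pics/w7.png

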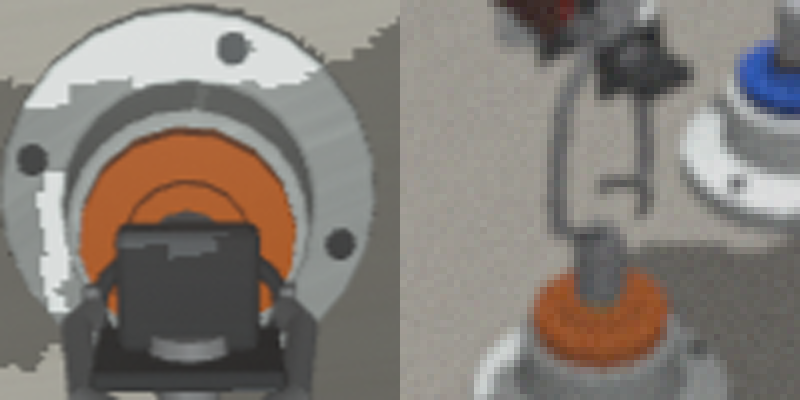

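Ring columns 552–652 (centre 602) sit over the axle columns 575–625 (centre 600), and in the wrist view the block is centred on the hub (188 against 187.5). Now descending gently.

Call:
jog_arm([
  {"delta_pos":[0,0,0.002],"turn":0},
  {"delta_pos":[0,0,0.002],"turn":0},
  {"delta_pos":[0,0,0.002],"turn":0},
  {"delta_pos":[0,0,0.002],"turn":0},
  {"delta_pos":[0,0,0.002],"turn":0},
  {"delta_pos":[0,0,0.002],"turn":0},
  {"delta_pos":[0,0,0.002],"turn":0},
  {"delta_pos":[0,0,0.002],"turn":0},
  {"delta_pos":[0,0,0],"turn":0},
])

```text
clock: 11.15
position: [0.472, 0.3208, 0.1403]
ee_rot: [180.0, 0.0, -8.1]
force: [0.9, -0.3, -2.1]
grip_width: 0.0431
gripper_force: 35.0
```

Call:
jog_arm([
  {"delta_pos":[0,0,0.002],"turn":0},
  {"delta_pos":[0,0,0.002],"turn":0},
  {"delta_pos":[0,0,0.002],"turn":0},
  {"delta_pos":[0,0,0.002],"turn":0},
  {"delta_pos":[0,0,0.001],"turn":0},
  {"delta_pos":[0,0,0.001],"turn":0},
  {"delta_pos":[0,0,0],"turn":0},
  {"delta_pos":[0,0,0],"turn":0},
])

```text
clock: 11.95
position: [0.4722, 0.3209, 0.1307]
ee_rot: [180.0, 0.0, -8.1]
force: [0.2, 0.1, -1.4]
grip_width: 0.0431
gripper_force: 35.0
```

```bash
python3 - <<'E'
from h import *
g=grab_frame('scene');s=sense();p=s['position'];print(p,s['force'],s['moment'])
G=cv2.resize(g['img'][215:275,255:335],(800,600),interpolation=2)
print(px(g,[p+[0,0,-.078],[.472,.321,.047]]).round(1))
cv2.imwrite('pics/w8.png',G[:,:,::-1])
E
```

```text
[0.47224251 0.32100229 0.13076519] [-0.35812811 -0.49178256 -1.2761717 ] [ 0.08555891 -0.03911217 -0.02353079]
[[284.6 256.7]
 [284.7 259. ]]
```

View pics/w8.png

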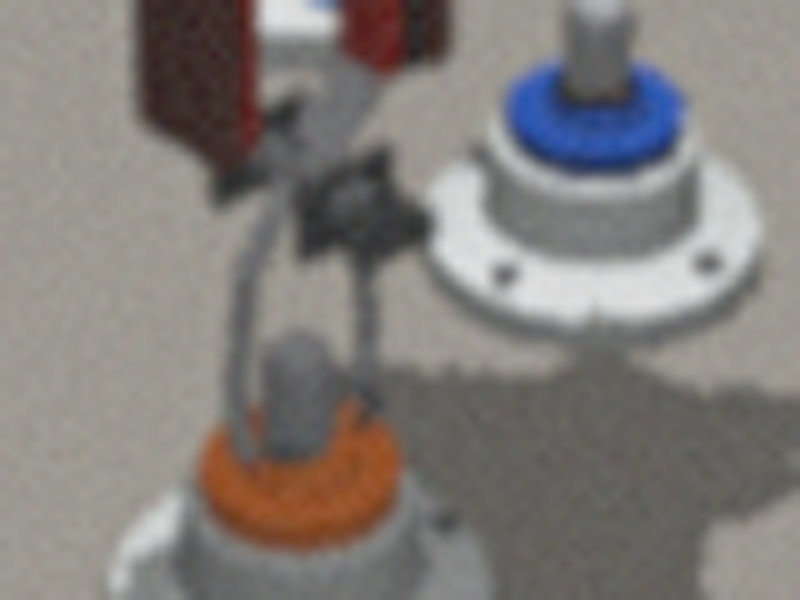

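The jaws straddle the axle (columns 240–370, axle centred at 300) just above the hub, and nothing is touching yet. Creeping down.

Call:
jog_arm([
  {"delta_pos":[0,0,0.0005],"turn":0},
  {"delta_pos":[0,0,0.0005],"turn":0},
  {"delta_pos":[0,0,0.0005],"turn":0},
  {"delta_pos":[0,0,0],"turn":0},
  {"delta_pos":[0,0,0],"turn":0},
])

```text
clock: 12.5
position: [0.4722, 0.3209, 0.1292]
ee_rot: [-180.0, -0.0, -8.1]
force: [0.1, 0.7, -1.8]
grip_width: 0.0433
gripper_force: 35.0
```

Call:
jog_arm([
  {"delta_pos":[0,0,0.0005],"turn":0},
  {"delta_pos":[0,0,0.0005],"turn":0},
  {"delta_pos":[0,0,0],"turn":0},
  {"delta_pos":[0,0,0],"turn":0},
])

```text
clock: 12.9
position: [0.4721, 0.321, 0.1281]
ee_rot: [180.0, 0.0, -8.1]
force: [0.1, -0.1, -1.6]
grip_width: 0.0431
gripper_force: 35.0
```

Call:
jog_arm([
  {"delta_pos":[0,0,0.0005],"turn":0},
  {"delta_pos":[0,0,0.0005],"turn":0},
  {"delta_pos":[0,0,0],"turn":0},
  {"delta_pos":[0,0,0],"turn":0},
])

```text
clock: 13.3
position: [0.4721, 0.3209, 0.1271]
ee_rot: [180.0, 0.0, -8.1]
force: [-0.4, 0.3, -1.4]
grip_width: 0.0431
gripper_force: 35.0
```

Call:
jog_arm([
  {"delta_pos":[0,0,0.0005],"turn":0},
  {"delta_pos":[0,0,0],"turn":0},
  {"delta_pos":[0,0,0],"turn":0},
])

```text
clock: 13.6
position: [0.4722, 0.321, 0.1267]
ee_rot: [-180.0, 0.0, -8.1]
force: [1.0, -0.5, -1.3]
grip_width: 0.0432
gripper_force: 35.0
```

Call:
jog_arm([
  {"delta_pos":[0,0,0.0005],"turn":0},
  {"delta_pos":[0,0,0],"turn":0},
  {"delta_pos":[0,0,0],"turn":0},
])

```text
clock: 13.9
position: [0.4722, 0.321, 0.1262]
ee_rot: [180.0, 0.0, -8.1]
force: [-0.4, 0.0, -1.4]
grip_width: 0.0429
gripper_force: 35.0
```

Call:
jog_arm([
  {"delta_pos":[0,0,0.0005],"turn":0},
  {"delta_pos":[0,0,0],"turn":0},
  {"delta_pos":[0,0,0],"turn":0},
])

```text
clock: 14.2
position: [0.4722, 0.3209, 0.1256]
ee_rot: [180.0, 0.0, -8.1]
force: [-0.7, -0.4, -1.9]
grip_width: 0.0428
gripper_force: 35.0
```

Call:
jog_arm([
  {"delta_pos":[0,0,0.0005],"turn":0},
  {"delta_pos":[0,0,0],"turn":0},
  {"delta_pos":[0,0,0],"turn":0},
])

```text
clock: 14.5
position: [0.4722, 0.3209, 0.1252]
ee_rot: [180.0, 0.0, -8.1]
force: [0.6, 0.3, -1.5]
grip_width: 0.0429
gripper_force: 35.0
```

Call:
jog_arm([
  {"delta_pos":[0,0,0.0005],"turn":0},
  {"delta_pos":[0,0,0],"turn":0},
  {"delta_pos":[0,0,0],"turn":0},
])

```text
clock: 14.8
position: [0.4722, 0.321, 0.1247]
ee_rot: [-180.0, -0.0, -8.1]
force: [1.2, 0.2, -1.9]
grip_width: 0.043
gripper_force: 35.0
```

Call:
jog_arm([
  {"delta_pos":[0,0,0.0005],"turn":0},
  {"delta_pos":[0,0,0],"turn":0},
  {"delta_pos":[0,0,0],"turn":0},
])

```text
clock: 15.1
position: [0.4723, 0.321, 0.1243]
ee_rot: [-180.0, -0.0, -8.1]
force: [-0.2, -0.5, 1.4]
grip_width: 0.0429
gripper_force: 35.0
```

Call:
jog_arm([
  {"delta_pos":[0,0,0.0005],"turn":0},
  {"delta_pos":[0,0,0],"turn":0},
  {"delta_pos":[0,0,0],"turn":0},
])

```text
clock: 15.4
position: [0.4724, 0.3211, 0.124]
ee_rot: [-180.0, -0.0, -8.1]
force: [-1.0, -1.3, 5.6]
grip_width: 0.043
gripper_force: 35.0
```

```bash
python3 - <<'E'
from h import *
g=grab_frame('scene');s=sense();p=s['position'];print(p,s['force'],s['moment'])
G=cv2.resize(g['img'][230:275,260:320],(800,600),interpolation=2)
print(px(g,[p+[0,0,-.078],[.472,.321,.047]]).round(1))
cv2.imwrite('pics/w9.png',G[:,:,::-1])
E
```

```text
[0.47236428 0.32106664 0.12398594] [-1.23110816 -0.43075649  5.14494219] [-0.05746194  0.21393107 -0.0280762 ]
[[284.6 259.4]
 [284.7 259. ]]
```

The ring met the hub at z ≈ 0.1244, as predicted. I'll ease off to a light rest and take one last look.

Call:
jog_arm([
  {"delta_pos":[0,0,-0.0006],"turn":0},
  {"delta_pos":[0,0,0],"turn":0},
  {"delta_pos":[0,0,0],"turn":0},
  {"delta_pos":[0,0,0],"turn":0},
])

```text
clock: 15.85
position: [0.4722, 0.321, 0.1242]
ee_rot: [-180.0, -0.0, -8.1]
force: [-0.1, 0.9, 2.5]
grip_width: 0.0428
gripper_force: 35.0
```

View pics/w9.png

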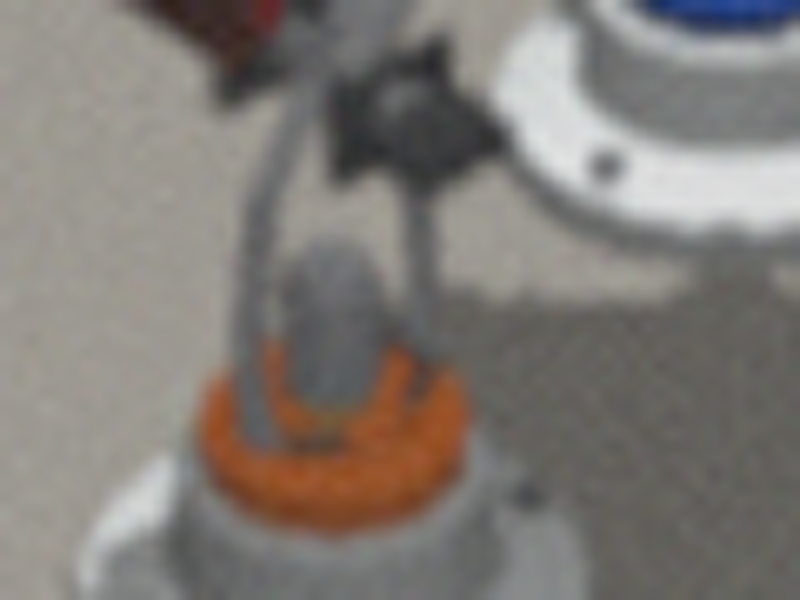

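The ring sits on the hub round the axle base: axle at column 335, jaws at 260 and 425, pliers upright. Handing in.

```bash
python3 -c "
from h import *
s=sense();print(s['force'],s['grip_width']);print(job_done())"
```

```text
[-0.1360813   0.92998151  2.45582073] 0.042812810858923175
the job is handed in; nothing more can be done
None
```

I handed the job in at about 16 s, with the squeezed pliers still held upright and the spread ring resting lightly (about 2.5 N) on the orange hub, level with the groove; the judge gave no verdict back.

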